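# Poke the stuck tube adapter out of its centrifuge bucket

## Robot

A 6-joint arm with a two-finger parallel gripper is mounted at the origin on the work surface. World frame = base frame: x ahead of the robot, y to its left, z up, the work surface at z = 0. Lengths are in mm, angles in rad, forces in N, time in s.
With the tool pointing down it reaches from about 400 to 925 mm from the base axis. Payload 12.5 kg.
Tool frame: the origin (TCP) lies midway between the tips of the shut fingers; the grasp point (between the pads) lies 19 mm behind it (arm.hold_point_z is the distance from the TCP to the grasp point, in mm); z points along the fingers, y is the line along which they close (so a half turn about z gives the same grasp; the last joint's range is limited). The gripper opens to 95 mm and grips with 3 to 60 N. Pads are 20 mm wide; open, the fingers measure 119 mm over their backs; the gripper's body (75 mm by 180 mm) begins 59 mm behind the grasp point.
Start: joints at [-1.402, 0.491, 1.559, -0, 1.092, -0.106], TCP at [169.619, -601.561, 214.661] pointing down, gripper open.
Joint ranges: [-3.1, 3.1], [-0.84, 2.19], [0.05, 2.79], [-1.13, 4.28], [0.06, 2.93], [-2.69, 2.69]. Speed limits (rad/s): [2.22, 2.22, 2.79, 3.14, 3.14, 3.14].

## Interface

Orientations are given as a 3x3 rotation matrix whose columns are the frame's x, y, z axes.
In Python, from workcell import state, capture, job, arm gives the robot as it stands.
- The arm moves only by the tool move_arm, never from a script. Its argument "moves" is a list of rows, each a list of 4 numbers: the shift along the world's x, y, z in units of 30 mm (1.0 is 30 mm), then the turn about the world's z in units of 10 degrees (1.0 is 10 degrees). A call has 1 to 20 rows; each row shifts and turns the commanded pose from where the row before left it; what a row does not reach is not made up. A row lasts 1/8 s, in which the tool goes at most 62.5 mm and 10.7 degrees, less where a joint would pass 70% of its speed; a pose out of reach is approached as far as the arm can. A call is refused whole if a number of a shift passes 1 or a number of a turn 1, either way. A call with a gripper value outside its range is refused whole. "claw" is the opening in per cent of the stroke, from 0 (shut) to 100 (fully open), set as the call begins (left out, the last holds). The fingers move at their own pace and stop on an object; "squeeze" is the grip in N (left out, the last holds). Time passes only in rows, so rows that do not move let the fingers close. It gives the time, the measured TCP pose, the force, the opening and the grip force at its end, in the units of the state.
- state(): the state, without advancing time (a new reading comes with each control period).
- capture(name): name is "scene" or "top" or "wrist"; returns a dict with "image" (384x512x3 uint8, blue, green, red), "z_map" (384x512 float32, mm along the optical axis (not along the pixel's ray), 0 where there is no reading), "fx", "fy", "cx", "cy" (pixels), "T" (4x4, takes a point from camera to world coordinates). Camera axes: x right, y up, looking along -z (the intrinsics and any distortion apply to the point x, -y, -z); pixel columns grow to the right and rows downward; lengths in mm; the calibration is good to about 2 mm. The wrist camera is an equidistant fisheye: a pixel r from the principal point sees the ray r / f radians off the axis. A picture is of the moment at which its call begins.
- job.job_done(): hands the job in; it is judged then, once.
The state is a dict: "time": time; "joint_pos": joint angles; "joint_vel": joint speeds; "joint_efforts": joint torques, N m; "ee_pos": TCP position; "ee_rot": TCP orientation; "contact_force": force on the tool from outside, world axes, zero at the start; "moment": the same for the moment, N m; "grip_width": finger opening in mm; "gripper_force": force on a finger pad.
Only numpy, scipy, OpenCV 4.12 (cv2) and the standard library are available. Lean on these libraries where they do the work, as an engineer would, in place of code of your own. Each camera call takes 0.05 s, during which the arm holds its last target. There are 200 camera calls.

## Task

One of the two aluminium centrifuge buckets still has a tube adapter sunk in it. Set that bucket down over the knock-out post so that the post comes up through the hole in its bottom and pokes the adapter up, then take the adapter out and stand it upright in the steel tray. Leave the bucket sitting level on the post's base plate.

Things in the scene. Friction and masses are not known exactly. Their poses are not given: they have to be found in the camera images.
- bucket_grip (a point): Aluminium bucket holding the adapter: upright round cup, outside 62 mm, 50 mm tall, bore 48, floor 6 mm with a 36 mm access hole; 0.3 kg. An identical empty one (open bore) stands 110 mm or more away. Point: on its axis, 35 mm above its underside, 15 mm below the rim; z up. Grip the outside here, no lower: the adapter will rise 24 mm above the rim between the fingers.
- adapter_mid (a point): Tube adapter: grey plastic cylinder, 46 mm diameter, 42 mm tall, four dark wells on top, 70 g. It stands loose on the bucket's floor, top 2 mm below the rim. With the bucket down over the post it rests on the post, top 24 mm above the rim: grip it there across its diameter, fingertips just above the rim. Point: its centre, 21 mm from both ends; z up.
- post_top (a point): Knock-out post: round steel post, 16 mm diameter, 32 mm tall, in the middle of a fixed dark steel base plate 90 x 90 x 10 mm on the bench. Point: centre of the post's top, 42 mm above the bench; z up. Fully down, the bucket's underside lies on the plate, 32 mm below this point; the post has 10 mm to spare all round in the bucket's hole.
- tray_floor (a point): Shallow plain steel instrument tray, fixed, outside 160 mm (its x) by 120 mm (its y), walls 4 mm thick and 19 mm high. Point: middle of its inner floor, 4 mm above the bench; x and y run along its sides, z up.
Things that resemble listed ones, but are neither listed nor needed, are in the scene too. What is meant by the part that bears tray_floor is not orange, and is the smaller of those in its own colour.

How it is judged:
By the outcome, as a careful person would: the job done as asked, in the order asked, and still so for the second after the job is handed in, with the robot touching nothing.
It also fails if it takes over 48 s, if anything falls off the work surface, if the arm or the gripper's body presses on something with over 40 N, if the wrist force passes 120 N, or if a joint passes its speed limit or range.

## Working session

There is one attempt and no reset: what is moved stays moved. The work goes in short steps, Python scripts to look and compute and a tool call to move; the robot and the scene stay as the last step left them, time stands still between calls to the robot, and variables do not carry over. Pictures are saved under pics/ and viewed, at most 10 in all, crops included, and the job is handed in when it is done.

Besides the shell and the picture viewer there is one more tool, called after "Emit:" in YAML: its name, and indented under it one key for each argument. move_arm: Moves the arm, as the interface text tells. Its arguments: {"type":"object","properties":{"moves":{"type":"array","items":{"type":"array","items":{"type":"number"}}},"claw":{"type":"number"},"squeeze":{"type":"number"}},"required":["moves"]}

```bash
ls; mkdir -p pics
cat > h.py <<'E'
import numpy as np, cv2
from workcell import state, capture, job, arm
def world(c,u,v,z=None):
    """pinhole pixel -> world, by plane z or by depth"""
    d=np.array([(u-c['cx'])/c['fx'],-(v-c['cy'])/c['fy'],-1.0]); T=np.array(c['T'])
    r=T[:3,:3]@d; o=T[:3,3]
    if z is None: return o+r*c['z_map'][int(v),int(u)]
    return o+r*(z-o[2])/r[2]
E
python3 - <<'E'
from h import *
s=state(); print(s['time'],s['ee_pos'],s['grip_width'])
a=capture('top'); b=capture('scene')
np.savez('top0.npz',**a)
for c in (a,b): print(c['fx'],c['cx'],c['cy'],np.round(c['T'],3).tolist(),[k for k in c])
cv2.imwrite('pics/top0.png',a['image']);cv2.imwrite('pics/scene0.png',b['image'])
E
```

```text
pics
0.0 [ 169.56282148 -601.3000624   214.03959086] 95.03095266360172
370.2689249705863 260.5712555068011 192.46679434621467 [[-0.011, 0.994, -0.104, 351.445], [-1.0, -0.009, 0.022, -52.029], [0.021, 0.104, 0.994, 876.243], [0.0, 0.0, 0.0, 1.0]] ['image', 'z_map', 'fx', 'fy', 'cx', 'cy', 'T']
422.04275263674924 257.6656985653325 191.06355353589723 [[-0.848, -0.389, 0.361, 845.163], [0.53, -0.639, 0.557, 594.775], [0.015, 0.663, 0.748, 952.199], [0.0, 0.0, 0.0, 1.0]] ['image', 'z_map', 'fx', 'fy', 'cx', 'cy', 'T']
```

View pics/top0.png

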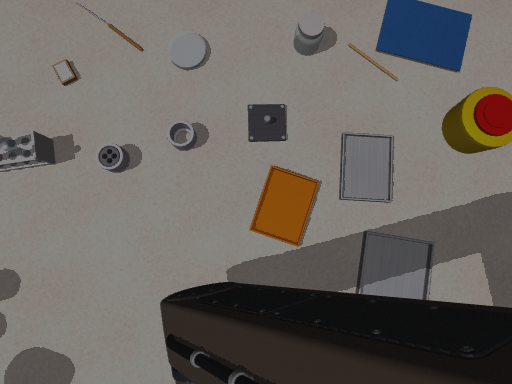

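View pics/scene0.png

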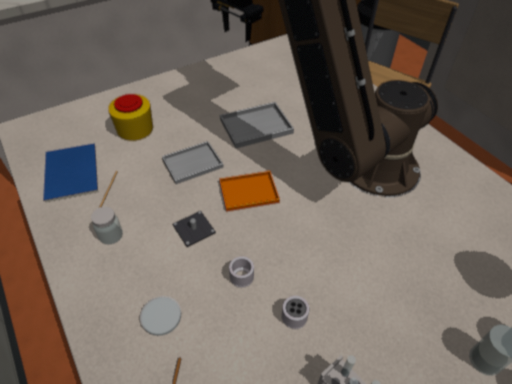

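The top view shows the loaded bucket at (111,156), the empty one at (182,134) and the post plate at (267,118). The orange tray is at (285,205), the small grey tray at (367,167) and a larger grey tray at (395,265). A rack stands at the far left and a yellow stop button at (490,120). The scene view agrees: loaded bucket at (295,312), post at (193,228).

Run:
```python
from h import *
c=dict(np.load('top0.npz')); im=c['image']; Z=c['z_map']
v,u=np.mgrid[0:384,0:512]
d=np.stack([(u-c['cx'])/c['fx'],-(v-c['cy'])/c['fy'],-np.ones(u.shape)],-1)*Z[...,None]
W=d@c['T'][:3,:3].T+c['T'][:3,3]
def fit(name,roi,zlo,zhi):
    x0,y0,x1,y1=roi; w=W[y0:y1,x0:x1].reshape(-1,3); m=w[(w[:,2]>zlo)&(w[:,2]<zhi)&(Z[y0:y1,x0:x1].ravel()>0)]
    r=cv2.minAreaRect(m[:,:2].astype(np.float32)); cc=cv2.minEnclosingCircle(m[:,:2].astype(np.float32))
    print(name,len(m),'rect',np.round(r[0],1),np.round(r[1],1),round(r[2],1),'circ',np.round(cc[0],1),round(cc[1],1),'z',np.round(np.percentile(m[:,2],[5,50,95]),1))
print('bench z',np.median(W[200:230,100:200,2]))
fit('bucket',(90,138,132,175),42,60)
fit('empty',(163,115,200,153),42,60)
fit('post',(255,105,280,132),30,60)
fit('plate',(240,95,295,150),5,20)
fit('tray',(330,122,402,210),12,30)
fit('tray2',(350,225,440,300),12,30)
fit('rack',(0,120,70,185),15,200)
fit('bottle',(280,0,335,60),15,200)
fit('stop',(435,80,511,160),15,200)
```

```text
bench z 0.1725104589060038
bucket 599 rect [523.6 268.8] [59.4 60.8] 1.6 circ [524.  269.6] 31.2 z [45.  48.5 51.5]
empty 269 rect [575.6 110.8] [60.3 60.4] 61.1 circ [576. 111.] 30.9 z [44.1 49.5 52.2]
post 44 rect [612.  -87.6] [13.6 14.6] 46.8 circ [612.2 -87.4] 7.7 z [34.5 41.  43.2]
plate 1322 rect [622.8 -84.3] [111.1 118.2] 1.4 circ [613.8 -83.7] 65.7 z [ 7.6 10.2 13.1]
tray 529 rect [ 501.2 -322.9] [121.3 160.6] 85.9 circ [ 501.5 -322.4] 98.9 z [13.4 18.2 21.2]
tray2 691 rect [ 265.9 -379.9] [161.8 143.5] 80.2 circ [ 266.3 -378.5] 106.2 z [13.5 24.  27.2]
rack 1504 rect [537.  476.4] [ 61.  120.3] 8.4 circ [536.7 476.5] 66.6 z [ 16.8  65.1 130.2]
bottle 980 rect [ 812.9 -186. ] [62.  60.6] 14.4 circ [ 813.9 -187.1] 32.8 z [24.5 87.  91.9]
stop 3530 rect [ 596.4 -561.9] [108.8 135.3] 85.6 circ [ 596.3 -574.8] 69.0 z [ 32.6 104.  120.4]
```

Run:
```python
from h import *
s=state(); print(np.round(s['ee_rot'],3).tolist(),s['ee_pos'],arm.hold_point_z,[k for k in dir(arm) if k[0]!='_'])
```

```text
[[0.962, 0.271, -0.0], [0.271, -0.962, 0.001], [0.0, -0.001, -1.0]] [ 169.57249402 -601.3249022   214.11314858] 18.8 ['MotionError', 'hold_point_z']
```

Emit:
move_arm:
  moves:
    - [1,1,0,0]
    - [1,1,0,0]
    - [1,1,0,0]
    - [1,1,0,0]
    - [1,1,0,0]
    - [1,1,0,0]
    - [1,1,0,0]
    - [1,1,0,0]
    - [1,1,0,0]
    - [1,1,0,0]
    - [1,1,0,0]
    - [0,1,0,0]
    - [0,1,0,0]
    - [0,1,0,0]
    - [0,1,0,0]
    - [0,1,0,0]
    - [0,1,0,0]
    - [0,1,0,0]
    - [0,1,0,0]
    - [0,1,0,0]
  claw: 100
  squeeze: 30

```text
time: 2.6
ee_pos: [499.4, -0.6, 214.5]
ee_rot: [[0.962, 0.271, -0.0], [0.271, -0.962, -0.0], [-0.0, -0.0, -1.0]]
contact_force: [-0.1, -0.6, 0.2]
grip_width: 95.0
gripper_force: 0.0
```

Emit:
move_arm:
  moves:
    - [0.2,1,0,0]
    - [0.2,1,0,0]
    - [0.2,1,0,0]
    - [0.2,1,0,0]
    - [0,1,0,0]
    - [0,1,-0.5,0]
    - [0,1,-0.8,0]
    - [0,1,-0.8,0]
    - [0,1,-0.5,0]
    - [0,0,0,0]

```text
time: 3.85
ee_pos: [522.8, 269.7, 135.2]
ee_rot: [[0.962, 0.273, -0.002], [0.273, -0.962, -0.001], [-0.003, 0.0, -1.0]]
contact_force: [0.2, -0.3, -0.2]
grip_width: 95.0
gripper_force: 0.0
```

Run:
```python
from h import *
s=state(); c=capture('wrist'); np.savez('w1.npz',**c)
print(s['ee_pos'],c['fx'],c['cx'],c['cy'],np.round(c['T'],3).tolist())
cv2.imwrite('pics/w1.png',c['image'])
```

```text
[522.78077826 269.67545955 135.1685534 ] 297.3186396354542 254.881432579774 195.01666657322713 [[0.272, 0.925, 0.266, 597.183], [-0.962, 0.262, 0.075, 291.043], [-0.0, -0.276, 0.961, 303.177], [0.0, 0.0, 0.0, 1.0]]
```

View pics/w1.png

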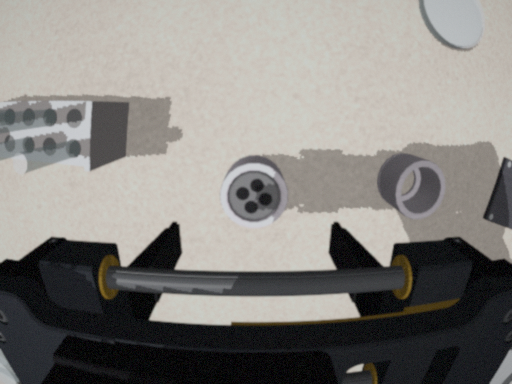

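The wrist picture shows the loaded bucket's rim centred near (254,193), about midway between the fingers, and the empty bucket at (412,190).

```bash
cat >> h.py <<'E'
def wcloud(c):
    """fisheye depth -> world points HxWx3"""
    v,u=np.mgrid[0:384,0:512]; x=(u-c['cx'])/c['fx']; y=(v-c['cy'])/c['fy']; th=np.hypot(x,y)
    k=np.tan(th)/np.maximum(th,1e-9)
    d=np.stack([x*k,-y*k,-np.ones_like(x)],-1)*c['z_map'][...,None]
    T=np.array(c['T']); return d@T[:3,:3].T+T[:3,3]
def circ(W,zlo,zhi,p,rad):
    m=W[(W[...,2]>zlo)&(W[...,2]<zhi)&(np.hypot(W[...,0]-p[0],W[...,1]-p[1])<rad)]
    c,r=cv2.minEnclosingCircle(m[:,:2].astype(np.float32)); b=cv2.minAreaRect(m[:,:2].astype(np.float32))
    print(len(m),'circ',np.round(c,1),round(r,1),'rect',np.round(b[0],1),np.round(b[1],1),'mean',np.round(m.mean(0),1))
E
python3 - <<'E'
from h import *
c=dict(np.load('w1.npz')); W=wcloud(c)
circ(W,45,56,(524,269),45); print(W[193,228],W[160,254],W[193,254])
E
```

```text
3166 circ [524.9 272. ] 30.8 rect [525.3 272. ] [60.2 60.2] mean [526. 272.  47.]
[518.00234822 294.88804801  35.05504705] [554.27796451 279.76517447  32.22099505] [527.61788987 272.19544664  46.02867133]
```

Emit:
move_arm:
  moves:
    - [0.07,0.04,-0.8,0]
    - [0,0,-0.9,0]
    - [0,0,-0.9,0]
    - [0,0,-0.8,0]
    - [0,0,-0.5,0]
    - [0,0,0,0]
    - [0,0,0,0]

```text
time: 4.78
ee_pos: [526.2, 269.6, 20.6]
ee_rot: [[0.963, 0.271, 0.001], [0.271, -0.963, 0.0], [0.001, 0.0, -1.0]]
contact_force: [0.2, 0.0, 0.7]
grip_width: 95.1
gripper_force: 0.0
```

Emit:
move_arm:
  moves:
    - [0,0,0,0]
    - [0,0,0,0]
    - [0,0,0,0]
    - [0,0,0,0]
    - [0,0,0,0]
    - [0,0,0,0]
  claw: 0
  squeeze: 35

```text
time: 5.52
ee_pos: [525.8, 269.8, 19.8]
ee_rot: [[0.962, 0.271, 0.0], [0.271, -0.962, 0.0], [0.0, -0.0, -1.0]]
contact_force: [-0.8, 1.6, 3.2]
grip_width: 61.8
gripper_force: 35.0
```

Emit:
move_arm:
  moves:
    - [0,0,0.4,0]
    - [0,0,0.7,0]
    - [0,0,0.9,0]
    - [0.1,-0.4,0.7,0]
    - [0.3,-0.8,0.2,0]
    - [0.3,-1,0,0]
    - [0.3,-1,0,0]
    - [0.3,-1,0,0]
    - [0.3,-1,0,0]
    - [0.3,-1,0,0]
    - [0.3,-1,0,0]
    - [0.3,-1,0,0]
    - [0.2,-1,0,0]
    - [0.2,-1,0,0]
    - [0,-0.8,0,0]
    - [0,-0.6,0,0]
    - [0,-0.3,0,0]
    - [0,0,0,0]
    - [0,0,0,0]

```text
time: 7.9
ee_pos: [612.7, -86.7, 106.7]
ee_rot: [[0.962, 0.272, -0.0], [0.272, -0.962, 0.0], [-0.0, -0.0, -1.0]]
contact_force: [0.6, -0.3, -3.7]
grip_width: 61.8
gripper_force: 35.0
```

Run:
```python
from h import *
s=state(); print(s['ee_pos'],s['grip_width'])
c=capture('wrist'); t=capture('top'); np.savez('w2.npz',**c); np.savez('t2.npz',**t)
W=wcloud(c); z=s['ee_pos'][2]+30
circ(W,z-6,z+6,s['ee_pos'],32)
cv2.imwrite('pics/w2.png',np.hstack([c['image'],t['image'][40:200,150:400].repeat(2,0).repeat(2,1)[:384] if 0 else cv2.resize(t['image'][60:180,200:330],(288,384))]))
```

```text
[612.6587354  -86.69550369 106.68252892] 61.848683971036884
6732 circ [613.2 -86.4] 31.9 rect [612.9 -85.8] [60.1 61.2] mean [619.7 -84.1 133.8]
```

View pics/w2.png

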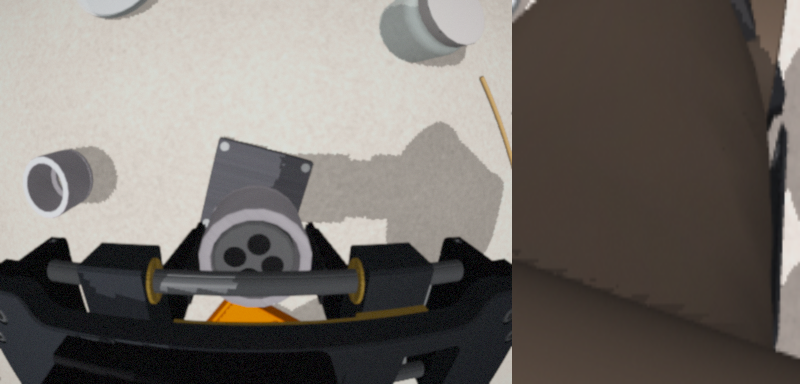

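The bucket is held level and centred under the gripper, its rim at about (256,252), with the base plate directly below at (258,180). I'm lowering it now.

Emit:
move_arm:
  moves:
    - [-0.02,-0.03,-0.4,0]
    - [0,0,-0.6,0]
    - [0,0,-0.6,0]
    - [0,0,-0.4,0]
    - [0,0,-0.25,0]
    - [0,0,-0.1,0]
    - [0,0,-0.08,0]
    - [0,0,0,0]
    - [0,0,0,0]

```text
time: 9.12
ee_pos: [612.3, -88.3, 34.1]
ee_rot: [[0.962, 0.271, 0.001], [0.271, -0.962, -0.0], [0.0, 0.0, -1.0]]
contact_force: [-0.2, 0.3, -3.2]
grip_width: 61.9
gripper_force: 35.0
```

Emit:
move_arm:
  moves:
    - [0,0,-0.05,0]
    - [0,0,-0.05,0]
    - [0,0,-0.04,0]
    - [0,0,0,0]
    - [0,0,0,0]

```text
time: 9.75
ee_pos: [612.1, -88.3, 29.8]
ee_rot: [[0.962, 0.271, 0.0], [0.271, -0.962, -0.0], [0.0, 0.0, -1.0]]
contact_force: [-1.7, -0.3, 2.8]
grip_width: 61.6
gripper_force: 35.0
```

Emit:
move_arm:
  moves:
    - [0,0,0,0]
    - [0,0,0,0]
    - [0,0,0,0]
    - [0,0,0,0]
  claw: 95

```text
time: 10.25
ee_pos: [612.1, -88.3, 29.5]
ee_rot: [[0.962, 0.271, 0.0], [0.271, -0.962, -0.0], [0.0, 0.0, -1.0]]
contact_force: [-0.1, -0.0, 0.1]
grip_width: 89.7
gripper_force: 0.0
```

Emit:
move_arm:
  moves:
    - [0,0,0.5,0]
    - [0,0,0.9,0]
    - [0,0,0.9,0]
    - [0,0,0.9,0]
    - [0,0,0,0]
    - [0,0,0,0]

```text
time: 11.0
ee_pos: [611.8, -88.2, 125.5]
ee_rot: [[0.962, 0.271, -0.0], [0.271, -0.962, -0.0], [-0.0, 0.0, -1.0]]
contact_force: [0.8, 0.1, 0.4]
grip_width: 90.3
gripper_force: 0.0
```

Run:
```python
from h import *
s=state(); print(s['ee_pos'],s['grip_width'])
c=capture('wrist'); np.savez('w3.npz',**c); W=wcloud(c)
circ(W,79,92,s['ee_pos'],32); circ(W,54,66,s['ee_pos'],38)
cv2.imwrite('pics/w3.png',c['image'])
```

```text
[611.84566537 -88.17700704 125.49573385] 90.28312807024993
2589 circ [610.9 -87.3] 23.1 rect [611.  -87.3] [44.9 44.5] mean [612.2 -87.1  82.1]
1213 circ [612.1 -87.9] 30.6 rect [617.7 -87. ] [48.8 61.1] mean [626.  -85.2  58.2]
```

View pics/w3.png

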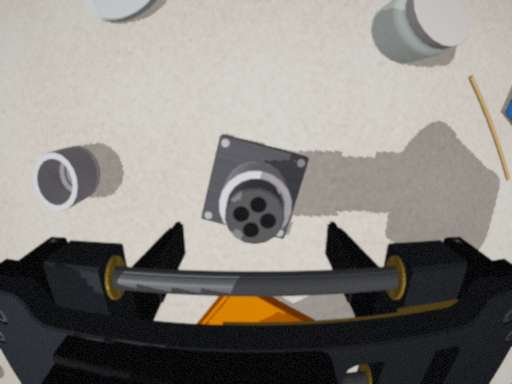

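The bucket sits flat on the plate, its rim near (255,195). The adapter has come up and stands clear above the rim, its top at (254,211).

Emit:
move_arm:
  moves:
    - [-0.01,0.01,-0.5,0]
    - [0,0,-0.7,0]
    - [0,0,-0.6,0]
    - [0,0,-0.27,0]
    - [0,0,0,0]
    - [0,0,0,0]

```text
time: 11.8
ee_pos: [612.1, -88.0, 63.9]
ee_rot: [[0.962, 0.271, 0.001], [0.271, -0.962, -0.0], [0.001, 0.0, -1.0]]
contact_force: [-1.3, 0.2, 0.4]
grip_width: 90.4
gripper_force: 0.0
```

Emit:
move_arm:
  moves:
    - [0,0,0,0]
    - [0,0,0,0]
    - [0,0,0,0]
    - [0,0,0,0]
    - [0,0,0,0]
    - [0,0,0,0]
    - [0,0,0,0]
  claw: 0
  squeeze: 20

```text
time: 12.68
ee_pos: [611.8, -87.9, 63.5]
ee_rot: [[0.962, 0.271, 0.0], [0.271, -0.962, -0.0], [0.0, 0.0, -1.0]]
contact_force: [-0.4, -0.5, 0.5]
grip_width: 45.4
gripper_force: 20.0
```

Emit:
move_arm:
  moves:
    - [0,0,0.3,0]
    - [0,0,0.5,0]
    - [0,0,0.7,0]
    - [0,0,0.5,0]
    - [-0.3,-0.5,0,0]
    - [-0.5,-1,0,0]
    - [-0.5,-1,0,0]
    - [-0.5,-1,0,0]
    - [-0.5,-1,0,0]
    - [-0.5,-1,0,0]
    - [-0.5,-1,0,0]
    - [-0.3,-0.8,0,0]
    - [-0.1,-0.5,0,0]
    - [0,0,0,0]
    - [0,0,0,0]

```text
time: 14.55
ee_pos: [500.8, -321.3, 123.2]
ee_rot: [[0.962, 0.272, -0.0], [0.272, -0.962, 0.0], [-0.0, -0.0, -1.0]]
contact_force: [-0.2, 0.2, -1.1]
grip_width: 45.4
gripper_force: 20.0
```

Run:
```python
from h import *
s=state(); print(s['ee_pos'],s['grip_width'])
c=capture('wrist'); t=capture('scene'); W=wcloud(c)
z=s['ee_pos'][2]+20
circ(W,z-8,z+8,s['ee_pos'],24); circ(W,12,28,(501,-323),105); circ(W,54,66,(612,-87),38)
o=np.hstack([c['image'],cv2.resize(t['image'][120:340,120:285],(288,384))])
cv2.imwrite('pics/w4.png',o)
```

```text
[ 500.83867709 -321.32237195  123.23738258] 45.40685538075822
4120 circ [ 500.9 -321.3] 24.0 rect [ 506.  -319.5] [34.5 46.2] mean [ 505.7 -319.8  141.9]
1808 circ [ 501.9 -320.6] 98.5 rect [ 501.5 -321.2] [121.  160.3] mean [ 533.1 -313.6   16.2]
1082 circ [611.9 -88.8] 31.8 rect [612. -89.] [61.7 61.5] mean [611.4 -91.2  57.4]
```

View pics/w4.png

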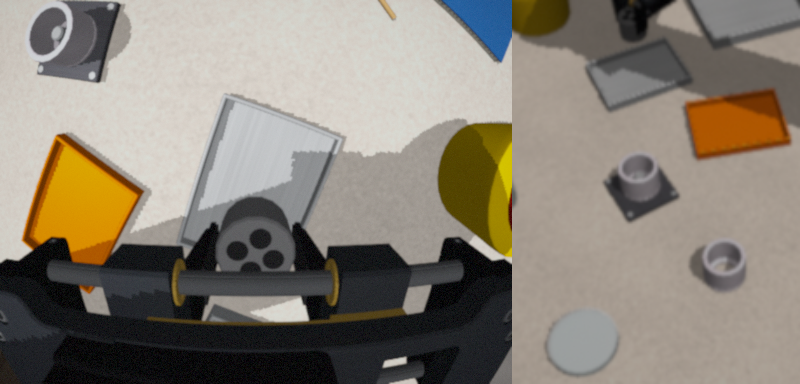

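The adapter hangs upright over the small grey tray, its top at (256,245). The emptied bucket sits on the plate with the post showing through it, at (60,35).

Emit:
move_arm:
  moves:
    - [0,0,-0.5,0]
    - [0,0,-0.8,0]
    - [0,0,-0.8,0]
    - [0,0,-0.6,0]
    - [0,0,-0.3,0]
    - [0,0,-0.1,0]
    - [0,0,0,0]
    - [0,0,0,0]

```text
time: 15.65
ee_pos: [501.1, -322.2, 31.1]
ee_rot: [[0.962, 0.271, 0.001], [0.271, -0.962, -0.001], [0.001, 0.001, -1.0]]
contact_force: [0.4, 0.1, -0.5]
grip_width: 45.1
gripper_force: 20.0
```

Emit:
move_arm:
  moves:
    - [0,0,-0.06,0]
    - [0,0,-0.06,0]
    - [0,0,-0.04,0]
    - [0,0,0,0]
    - [0,0,0,0]

```text
time: 16.27
ee_pos: [500.8, -322.0, 25.6]
ee_rot: [[0.962, 0.271, -0.0], [0.271, -0.962, -0.0], [-0.0, 0.0, -1.0]]
contact_force: [-0.3, 0.1, -1.4]
grip_width: 45.0
gripper_force: 20.0
```

Emit:
move_arm:
  moves:
    - [0,0,-0.03,0]
    - [0,0,-0.02,0]
    - [0,0,0,0]
    - [0,0,0,0]

```text
time: 16.77
ee_pos: [500.9, -321.9, 25.3]
ee_rot: [[0.962, 0.271, 0.0], [0.271, -0.962, -0.0], [0.0, 0.001, -1.0]]
contact_force: [-3.9, 3.5, 14.0]
grip_width: 45.1
gripper_force: 20.0
```

Emit:
move_arm:
  moves:
    - [0,0,0.04,0]
    - [0,0,0,0]
    - [0,0,0,0]

```text
time: 17.15
ee_pos: [500.9, -322.0, 25.4]
ee_rot: [[0.962, 0.271, 0.0], [0.271, -0.962, -0.0], [0.0, 0.0, -1.0]]
contact_force: [-1.2, 0.9, 3.7]
grip_width: 44.9
gripper_force: 20.0
```

Emit:
move_arm:
  moves:
    - [0,0,0,0]
    - [0,0,0,0]
    - [0,0,0,0]
    - [0,0,0,0]
  claw: 80

```text
time: 17.65
ee_pos: [500.8, -322.0, 25.3]
ee_rot: [[0.962, 0.271, -0.0], [0.271, -0.962, -0.0], [-0.0, 0.0, -1.0]]
contact_force: [-0.7, -0.2, 0.5]
grip_width: 75.0
gripper_force: 0.0
```

Emit:
move_arm:
  moves:
    - [0,0,0.4,0]
    - [0,0,0.8,0]
    - [0,0,1,0]
    - [0,0,1,0]
    - [0,0,0.8,0]
    - [0,0,0,0]
    - [0,0,0,0]

```text
time: 18.52
ee_pos: [500.5, -321.7, 144.9]
ee_rot: [[0.962, 0.271, -0.0], [0.271, -0.962, 0.0], [-0.0, -0.0, -1.0]]
contact_force: [0.5, -0.8, -0.6]
grip_width: 75.8
gripper_force: 0.0
```

Run:
```python
from h import *
s=state(); print(s['ee_pos'],s['grip_width'])
c=capture('wrist'); W=wcloud(c)
circ(W,40,52,(501,-322),40); circ(W,54,66,(612,-87),38)
cv2.imwrite('pics/w5.png',c['image'])
```

```text
[ 500.52590706 -321.7027859   144.92876485] 75.79771282751679
1724 circ [ 500.  -321.2] 22.9 rect [ 500.1 -321.1] [44.3 44.8] mean [ 501.1 -321.    44.2]
987 circ [611.2 -88.6] 31.8 rect [611.8 -89.3] [61.8 61. ] mean [611.4 -90.8  57.5]
```

View pics/w5.png

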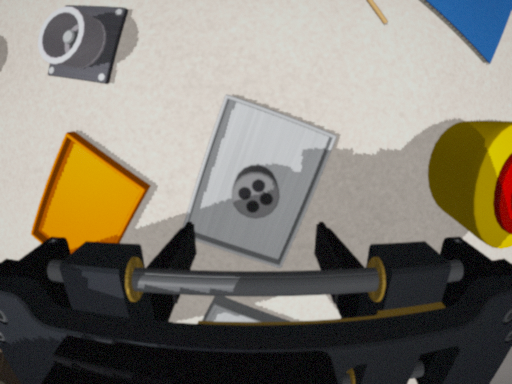

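The adapter stands upright in the middle of the tray at (256,191). The bucket sits level on the plate over the post at (70,38), and the gripper is clear of everything.

```bash
python3 -c "
from workcell import job; print(job.job_done())"
```

```text
the job is handed in; nothing more can be done
None
```

Job handed in: the adapter stands upright in the small grey steel tray, and its bucket sits level on the base plate with the post through its hole. The robot is clear of everything, and the robot clock was at about 18.6 s of the 48 s allowed.

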